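# Square a plaster mould into the jig and clamp it

### The job

Take the stray kiln prop out of the squaring jig and lay it flat on the mat, off the jig and not touching it. Then set the rectangular plaster mould on the jig's board, pour hole up, and push it square and flush into the corner of the two fences, its long side against the fence that carries the clamp; then swing the clamp arm over and down until its pad rests on the mould. Never tip the mould over and leave everything else where it is.

Things in the scene. Friction and masses are not known exactly. Their poses are not given: they have to be found in the camera images.
- jig: fixed squaring jig on the mat: grey laminate board 220 (x) x 190 (y) x 12 mm, origin at the centre of its underside. Two wooden fences 18 mm thick stand 40 mm above the board along its +x edge (running along y) and its +y edge (running along x); its -x and -y sides are open. Position and yaw (up to 17 degrees) vary
- corner (a point): the inner corner of the two fences at the board's top surface (12 mm above the board's underside); axes as the jig: the fence faces are the planes x = 0 and y = 0 of this frame, the open board lies towards -x and -y (202 mm along -x, 172 mm along -y)
- clamp_hinge (a point): hinge axis of the clamp arm (axis along the jig's x), in a 32 mm wide steel bracket on top of the +y fence, 60 mm from the corner towards -x; 70 mm above the jig's underside
- clamp_tip (a point): free end of the clamp arm, 75 mm from the hinge, on the arm's middle line. The arm is a steel bar 20 mm wide, 10 mm thick, with a round rubber pad (20 mm diameter, 8 mm high) under it 45 mm from the hinge
- clamp_arm (a joint): angle of the clamp arm (rad): 0 = down, arm level towards the jig's -y with its pad just on the top of a mould standing in the corner; 1.57 = upright; about 1.75 to 2.1 at the start = open, leaning back over the outside of the fence. Stiff hinge: it stays where it is left
- mould: rectangular plaster block mould, 120 (x) x 64 (y) x 45 mm high, 0.4 kg, with a round 24 mm pour hole in its top nearer one end (at x = -36 mm); origin at the centre of its underside; either end may face the fence
- mould_center (a point): centre of the mould block, 22.5 mm above its underside
- prop: sand-coloured square ceramic kiln prop lying on the jig's board, 100 (x) x 32 x 32 mm, 0.15 kg; origin at the centre of its underside
- prop_center (a point): centre of the prop, 16 mm above its underside
- mat: green cutting mat fixed on the bench, 600 (x) x 1100 (y) x 3 mm; origin at the centre of its underside
- oval_mould: oval open plaster mould, 130 x 92 mm, 30 mm high; origin centre of underside; leave alone
- frit_jar: closed clear jar with white lid, 80 mm diameter, 105 mm high; origin centre of underside; leave alone
- white_lid: white jar lid lying open side up, 64 mm diameter, 16 mm high; origin centre of underside; leave alone
- black_lid: black jar lid lying open side up, 88 mm diameter, 14 mm high; origin centre of underside; leave alone
- spray_bottle: black trigger spray bottle, 84 mm diameter, 166 mm high, nozzle to its -x; origin centre of underside; leave alone
- loop_tool: wooden-handled clay loop tool lying along its x axis, from -90 mm (handle) to +102 mm (wire loop), 44 mm wide, 23 mm high; origin on the underside; leave alone
- fan_brush: fan brush lying along its x axis, from -95 mm (handle) to +92 mm (bristles, 45 mm wide), 10 mm high; origin on the underside; leave alone

How it is judged:
By the outcome, as a careful person would: the job done as asked, in the order asked, and still so for the second after the job is handed in, with the robot touching nothing.
It also fails if it takes over 72 s, if anything falls off the work surface, if the arm or the gripper's body presses on something with over 40 N, if the wrist force passes 120 N, or if a joint passes its speed limit or range.

### The arm

A 6-joint arm with a two-finger parallel gripper is mounted at the origin on the work surface. World frame = base frame: x ahead of the robot, y to its left, z up, the work surface at z = 0. Lengths are in m, angles in rad, forces in N, time in s.
With the tool pointing down it reaches from about 0.35 to 0.95 m from the base axis. Payload 17.4 kg.
Tool frame: the origin (TCP) lies at the very end of the fingers, on their centre line; the grasp point (between the pads) lies 19 mm behind it; z points along the fingers, y is the line along which they close (so a half turn about z gives the same grasp; the last joint's range is limited). The gripper opens to 93 mm and grips with 3 to 60 N. Pads are 15 mm wide; open, the fingers measure 128 mm over their backs; the gripper's body (75 mm by 188 mm) begins 65 mm behind the grasp point.
Start: joints at [1.174, 0.116, 1.442, -0, 1.584, -0.038], TCP at [0.237, 0.632, 0.219] pointing down, gripper open.
Joint ranges: [-2.83, 2.83], [-0.83, 2.19], [0.07, 2.5], [-1.14, 4.28], [0.01, 3], [-2.97, 2.97]. Speed limits (rad/s): [1.89, 1.89, 2.22, 3.14, 3.14, 3.14].

### API

Orientations are given as a rotation vector (axis times angle).
In Python, from cell import * gives the robot as it stands.
- The arm moves only by the shell command python3 -m crank 'ROWS' [OPENING] [FORCE]. ROWS is JSON, a list of rows, each an object of numbers: "x", "y", "z": the shift along the tool's x, y, z in units of 500 mm (1.0 is 500 mm); "twist": the turn about the tool's z in units of 180 degrees (1.0 is 180 degrees). In form: [{"x": .., "y": .., "z": .., "twist": ..}, ...]. A call has 1 to 10 rows; each row is the pose to reach, as a shift and turn from the pose commanded when the call began, along the tool's axes at that moment, turning the shorter way round; what a row does not reach only later rows make up. A row lasts 1/8 s, in which the tool goes at most 62.5 mm and 10.7 degrees, less where a joint would pass 70% of its speed; a pose out of reach is approached as far as the arm can. A call with a number of a shift or a turn outside -1 to 1 is refused whole. A call with a gripper value outside its range is refused whole. OPENING is the opening, from -1 (shut) to 1 (fully open), set as the call begins (- or left out, the last holds). The fingers move at their own pace and stop on an object; FORCE is the grip in N (left out, the last holds). Time passes only in rows, so rows that repeat a pose let the fingers close. It gives the time, the measured TCP pose, the force, the opening and the grip force at its end, in the units of the state.
- state(): the state, without advancing time (a new reading comes with each control period).
- read_camera(name): name is "scene" or "top" or "wrist"; returns the picture (400x640x3 uint8, red, green, blue); there is no depth.
- camera_params(name): a dict with "intrinsics" (3x3 intrinsics, pixels), "k1" (the pictures are not rectified: a ray, as slopes to the right and down, at radius r is drawn at 1 + k1 r^2 times it, then the intrinsics apply), "R" (3x3) and "t" (3): a world point X has camera coordinates R X + t; the wrist camera has in their place "hand_eye" (4x4, takes a point from camera to tool coordinates, whose origin is the TCP and whose axes are the flange's). Camera axes: x right, y down, z forward; pixel columns grow to the right and rows downward; lengths in m; the calibration is good to about 2 mm. A picture is of the moment at which its call begins: read the wrist's pose just before it. camera_params takes no time and is no camera call.
- job_done(): hands the job in; it is judged then, once.
The state is a dict: "t": time; "joints": joint angles; "dq": joint speeds; "effort": joint torques, N m; "tool_pos": TCP position; "tool_rot": TCP orientation; "wrist_force": force on the tool from outside, world axes, zero at the start; "torque": the same for the moment, N m; "grip_width": finger opening in m; "finger_force": force on a finger pad.
Only numpy, scipy, OpenCV 4.12 (cv2) and the standard library are available. Lean on these libraries where they do the work, as an engineer would, in place of code of your own. Each camera call takes 0.05 s, during which the arm holds its last target. There are 200 camera calls.

## Working session

There is one attempt and no reset: what is moved stays moved. The work goes in short steps, Python scripts to look and compute and a shell command to move; the robot and the scene stay as the last step left them, time stands still between calls to the robot, and variables do not carry over. Pictures are saved under pics/ and viewed, at most 12 in all, crops included, and the job is handed in when it is done.

```bash
mkdir -p pics; ls; python3 - <<'E'
from cell import *
import cv2
s=state();print(s)
for n in("scene","top"):
    cv2.imwrite(f"pics/{n}0.png",read_camera(n)[:,:,::-1]);print(camera_params(n))
print(camera_params("wrist"))
E
```

```text
pics
{'t': 0.0, 'joints': array([ 1.17421578e+00,  1.16484287e-01,  1.44227731e+00, -9.05304876e-06,
        1.58397602e+00, -3.78041610e-02]), 'dq': array([ 0.00162744,  0.00132423, -0.00027229, -0.00105515, -0.00076001,
       -0.0001099 ]), 'effort': array([-1.45532185e-04, -7.21236491e+01, -6.22644782e+01,  7.80286943e-02,
        2.34829268e-02, -4.65515029e-05]), 'tool_pos': array([0.2369471 , 0.63182855, 0.21789884]), 'tool_rot': array([-5.60504540e-01, -3.09094506e+00,  1.75917981e-03]), 'wrist_force': array([-0.49961801, -0.28665716,  0.74765842]), 'torque': array([-0.03779974,  0.00307732, -0.0066944 ]), 'finger_force': 0.0, 'grip_width': 0.09300357152620468}
{'intrinsics': array([[362.47035253,   0.        , 324.01364419],
       [  0.        , 362.47035253, 198.56634099],
       [  0.        ,   0.        ,   1.        ]]), 'k1': -0.006499817582540676, 'R': array([[-0.14802797,  0.98895775,  0.0070919 ],
       [ 0.76407699,  0.11891462, -0.63407071],
       [-0.62791247, -0.08844145, -0.77324255]]), 't': array([ 0.04690818, -0.30936498,  1.41424456])}
{'intrinsics': arra
[... 268 characters left out ...]
 -2.47472258e-02, -1.38166184e-01],
       [ 1.38144300e-01,  2.59997192e-03, -9.90408700e-01]]), 't': array([0.04952389, 0.49694967, 1.1428397 ])}
{'intrinsics': array([[355.66673264,   0.        , 315.66545484],
       [  0.        , 355.66673264, 197.28969717],
       [  0.        ,   0.        ,   1.        ]]), 'k1': -0.011550339794324084, 'hand_eye': array([[-7.92423705e-05, -9.57182352e-01, -2.89485646e-01,
         8.01615818e-02],
       [ 9.99999907e-01, -1.98410363e-04,  3.82307502e-04,
        -6.32062148e-05],
       [-4.23374946e-04, -2.89485589e-01,  9.57182279e-01,
        -1.65850557e-01],
       [ 0.00000000e+00,  0.00000000e+00,  0.00000000e+00,
         1.00000000e+00]])}
```

View pics/top0.png

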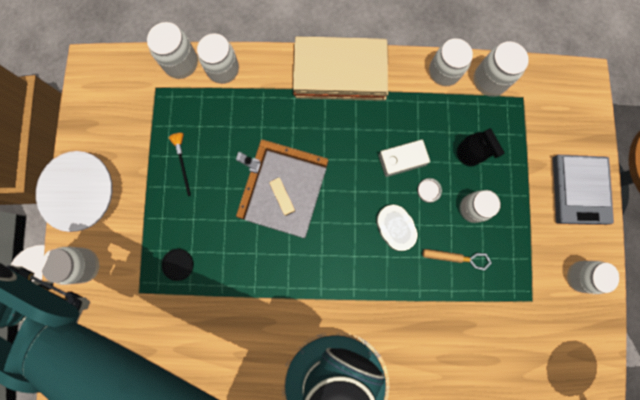

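View pics/scene0.png

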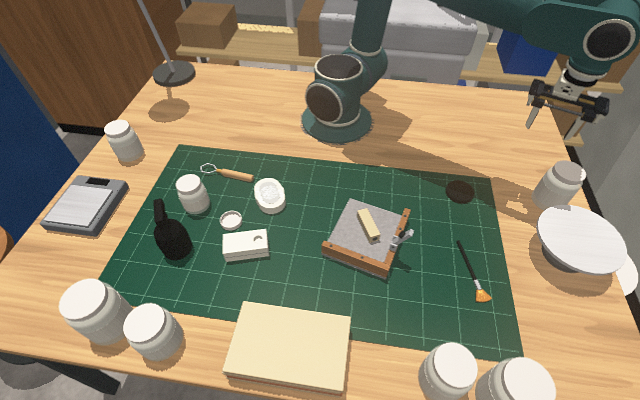

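The top view shows the jig around pixel (285,190). Its +x fence is on the upper side and its +y fence with the clamp on the left at (247,161). The prop is at (282,197), and the mould at (405,157) with its hole on the left end.

```bash
cat > h.py <<'E'
from cell import *
import numpy as np, cv2
from scipy.spatial.transform import Rotation as Ro
def cam(n,s=None):
    p=camera_params(n)
    if n=="wrist":
        s=s or state(); T=np.eye(4);T[:3,:3]=Ro.from_rotvec(s["tool_rot"]).as_matrix();T[:3,3]=s["tool_pos"]
        M=np.linalg.inv(T@p["hand_eye"]);R,t=M[:3,:3],M[:3,3]
    else: R,t=p["R"],p["t"]
    return p["intrinsics"],p["k1"],R,t
def px(c,X):
    K,k,R,t=c;Y=np.atleast_2d(X)@R.T+t;a=Y[:,:2]/Y[:,2:]
    a=a*(1+k*(a**2).sum(1,keepdims=True));return a*K[0,0]+K[:2,2]
def at(c,uv,z):
    K,k,R,t=c;d=(np.atleast_2d(uv)-K[:2,2])/K[0,0];a=d.copy()
    for _ in range(20):a=d/(1+k*(a**2).sum(1,keepdims=True))
    D=np.c_[a,np.ones(len(a))]@R;C=-R.T@t
    return C+D*((z-C[2])/D[:,2:])
def crop(img,x0,y0,x1,y1,f,name):
    cv2.imwrite(name,cv2.resize(img[y0:y1,x0:x1,::-1],None,fx=f,fy=f,interpolation=cv2.INTER_CUBIC))
def go(p,yaw_y=None):
    "shift in rows units from the present pose to TCP p; tool y axis along world angle yaw_y"
    s=state();R=Ro.from_rotvec(s["tool_rot"]).as_matrix();d=R.T@(np.array(p)-s["tool_pos"])/.5
    out=dict(x=d[0],y=d[1],z=d[2])
    if yaw_y is not None:
        cur=np.arctan2(R[1,1],R[0,1]);e=-(yaw_y-cur)  # tool z down: positive twist = negative world turn
        e=(e+np.pi/2)%np.pi-np.pi/2;out["twist"]=e/np.pi;out["j6"]=s["joints"][5]
    print({k:round(float(v),4) for k,v in out.items()})
E
python3 - <<'E'
from h import *
im=cv2.imread("pics/top0.png")[:,:,::-1]
crop(im,230,132,335,242,5,"pics/a.png");crop(im,365,125,445,185,8,"pics/b.png")
E
```

```text
(no output)
```

View pics/a.png

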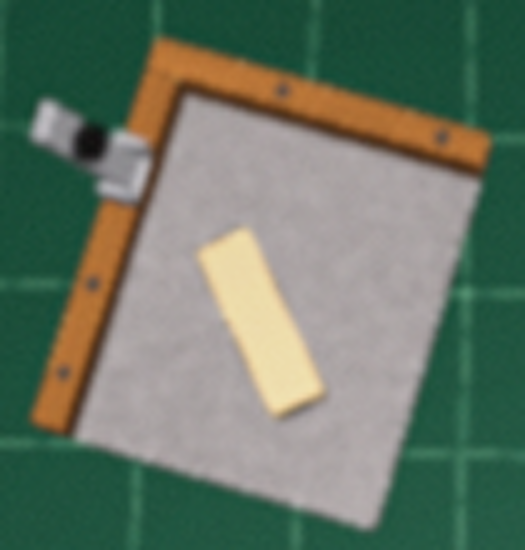

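View pics/b.png

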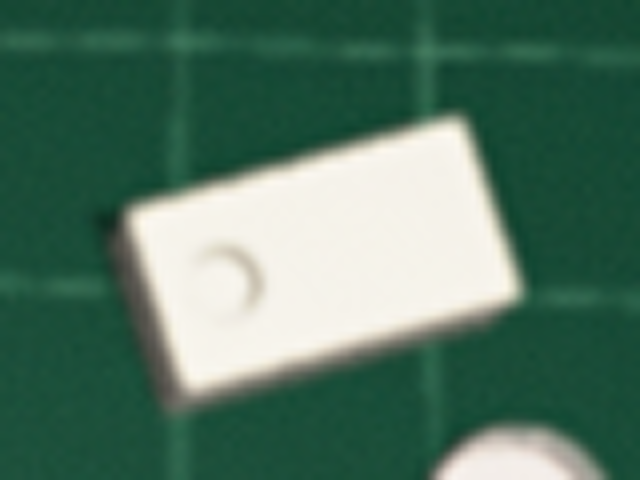

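```bash
cat > m.py <<'E'
from h import *
c=cam("top");print("cam",-c[2].T@c[3])
A=lambda P:(np.array(P)+.5)/5-.5+[230,132]
B=lambda P:(np.array(P)+.5)/8-.5+[365,125]
f=at(c,A([(157,38),(492,133),(30,422),(72,435),(183,86)]),.055)[:,:2]
b=at(c,A([(378,528),(482,178),(75,437)]),.015)[:,:2]
p=at(c,A([(198,250),(247,228),(326,393),(280,410)]),.047)[:,:2]
m=at(c,B([(125,210),(462,115),(522,296),(190,395),(225,282)]),.048)[:,:2]
def ang(v):return np.degrees(np.arctan2(v[1],v[0])),np.hypot(*v)
print("fence",f.round(4));print("x-fence dir",ang(f[0]-f[1]),"y-fence dir",ang(f[0]-f[2]))
print("board",b.round(4),ang(b[1]-b[0]),ang(b[2]-b[0]))
print("prop",p.mean(0),[ang(p[i]-p[i-1]) for i in range(4)])
print("mould",m[:4].mean(0),[ang(m[i]-m[(i-1)%4]) for i in range(4)],"hole",m[4])
E
python3 m.py
```

```text
cam [0.33292138 0.05883533 1.2004982 ]
fence [[0.6585 0.2165]
 [0.6096 0.0327]
 [0.4464 0.2751]
 [0.4401 0.2523]
 [0.6318 0.201 ]]
x-fence dir (np.float64(75.11821246036021), np.float64(0.19014804893000417)) y-fence dir (np.float64(-15.448107103247324), np.float64(0.21999953282888168))
board [[0.3973 0.0893]
 [0.5934 0.0368]
 [0.4428 0.2573]] (np.float64(-14.97121220014606), np.float64(0.2030605981283778)) (np.float64(74.84416008930539), np.float64(0.17406213006681684))
prop [0.5056504  0.15370452] [(np.float64(28.91978985007828), np.float64(0.09798377098306107)), (np.float64(-63.97637064664158), np.float64(0.0290103698283786)), (np.float64(-152.7897899892317), np.float64(0.09976944781698213)), (np.float64(111.88715075265674), np.float64(0.026193925619727405))]
mould [ 0.62276879 -0.17885122] [(np.float64(19.19775655137284), np.float64(0.0676675590835712)), (np.float64(-72.30338941785557), np.float64(0.12289872897408081)), (np.float64(-162.6418171208558), np.float64(0.06647723062335684)), (np.float64(108.25101022114083), np.float64(0.12073904070170802))] hole [ 0.61166472 -0.14410143]
```

```bash
python3 - <<'E'
from h import *
go((.506,.154,.15),np.radians(118)); go((.506,.154,.15),np.radians(165)); c=cam("top");print(at(c,[(397,228),(376,220)],.033),at(c,[(247,161)],.12))
E
```

```text
{'x': -0.8394, 'y': -0.7058, 'z': 0.1367, 'twist': -0.2698, 'j6': -0.0378}
{'x': -0.8394, 'y': -0.7058, 'z': 0.1367, 'twist': 0.4691, 'j6': -0.0378}
[[ 0.42690677 -0.15844208  0.033     ]
 [ 0.44729483 -0.10122283  0.033     ]] [[0.58173303 0.24078911 0.12      ]]
```

```bash
python3 -m crank '[{"x":-0.839,"y":-0.706,"z":0.137,"twist":-0.27},{"x":-0.839,"y":-0.706,"z":0.137,"twist":-0.27},{"x":-0.839,"y":-0.706,"z":0.137,"twist":-0.27},{"x":-0.839,"y":-0.706,"z":0.137,"twist":-0.27},{"x":-0.839,"y":-0.706,"z":0.137,"twist":-0.27},{"x":-0.839,"y":-0.706,"z":0.137,"twist":-0.27},{"x":-0.839,"y":-0.706,"z":0.137,"twist":-0.27},{"x":-0.839,"y":-0.706,"z":0.137,"twist":-0.27},{"x":-0.839,"y":-0.706,"z":0.137,"twist":-0.27},{"x":-0.839,"y":-0.706,"z":0.137,"twist":-0.27}]' 0.5 15; python3 - <<'E'
from h import *
s=state();im=read_camera("wrist");cv2.imwrite("pics/w1.png",im[:,:,::-1])
go((.506,.154,.022),np.radians(118));print(s["t"],s["tool_pos"])
E
```

```text
t: 1.35
tool_pos: [0.5067, 0.1512, 0.1492]
tool_rot: [0.754, -3.048, 0.001]
wrist_force: [0.6, 0.5, 0.2]
grip_width: 0.0695
finger_force: 0.0
{'x': -0.0012, 'y': 0.0022, 'z': 0.2552, 'twist': -0.0007, 'j6': -1.8123}
1.35 [0.50673121 0.15116504 0.14918403]
```

View pics/w1.png

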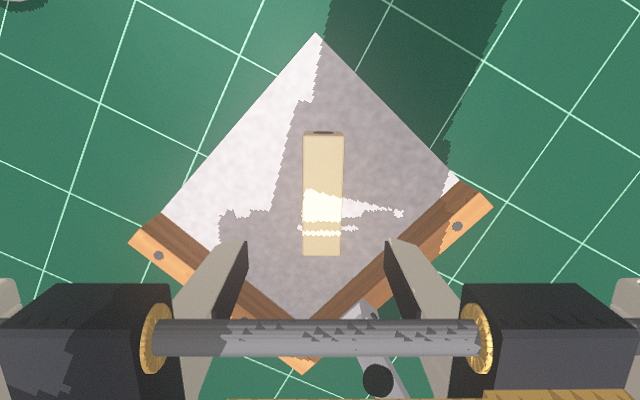

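The wrist view shows the prop aligned with the fingers, its top running from (304,137) to (341,255). The board's outer corner is at (317,33).

```bash
python3 - <<'E'
from h import *
s=state();c=cam("wrist",s)
p=at(c,[(304,137),(343,137),(341,255),(303,255)],.047);print(p.mean(0),p[1]-p[0],p[2]-p[1])
print(at(c,[(317,33)],.015),at(c,[(128,241),(493,207)],.055))
go((*p.mean(0)[:2],.022))
E
```

```text
[0.50558441 0.15831933 0.047     ] [-0.0136811   0.02587423  0.        ] [0.08574417 0.04589821 0.        ]
[[0.39725188 0.09593219 0.015     ]] [[0.60691903 0.03638405 0.055     ]
 [0.44765998 0.27661641 0.055     ]]
{'x': -0.0045, 'y': 0.0102, 'z': 0.2552}
```

```bash
python3 -m crank '[{"y":0.004,"z":0.1},{"y":0.004,"z":0.2},{"y":0.004,"z":0.255},{"y":0.004,"z":0.255}]'; python3 -m crank '[{"z":0},{"z":0},{"z":0},{"z":0},{"z":-0.02},{"z":-0.1},{"z":-0.1}]' -0.6 15; python3 - <<'E'
from h import *
go((.42,-.01,.073),np.radians(75));go((.42,-.01,.012));
E
```

```text
{'x': 0.3043, 'y': -0.2074, 'z': 0.1534, 'twist': 0.2382, 'j6': -1.8123}
{'x': 0.3042, 'y': -0.2074, 'z': 0.2754}invalid input at $[0]: expected keys x, y, z, twist
invalid input at $[0]: expected keys x, y, z, twist
```

All four keys are needed.

```bash
python3 -m crank '[{"x":0,"y":0.004,"z":0.1,"twist":0},{"x":0,"y":0.004,"z":0.2,"twist":0},{"x":0,"y":0.004,"z":0.255,"twist":0},{"x":0,"y":0.004,"z":0.255,"twist":0},{"x":0,"y":0.004,"z":0.255,"twist":0}]'; python3 -m crank '[{"x":0,"y":0,"z":0,"twist":0},{"x":0,"y":0,"z":0,"twist":0},{"x":0,"y":0,"z":0,"twist":0},{"x":0,"y":0,"z":0,"twist":0},{"x":0,"y":0,"z":-0.03,"twist":0},{"x":0,"y":0,"z":-0.12,"twist":0},{"x":0,"y":0,"z":-0.12,"twist":0},{"x":0,"y":0,"z":-0.12,"twist":0}]' -0.6 15; python3 - <<'E'
from h import *
go((.42,-.01,.073),np.radians(75));go((.42,-.01,.012));
E
```

```text
t: 2.02
tool_pos: [0.5054, 0.1568, 0.0242]
tool_rot: [-0.762, 3.046, 0.0]
wrist_force: [-0.2, -0.1, 0.6]
grip_width: 0.0698
finger_force: 0.0
t: 3.02
tool_pos: [0.5048, 0.1559, 0.0827]
tool_rot: [-0.761, 3.048, -0.0]
wrist_force: [-0.3, 0.6, -2.3]
grip_width: 0.0324
finger_force: 14.9
{'x': 0.3057, 'y': -0.2131, 'z': 0.0194, 'twist': 0.2391, 'j6': -1.8089}
{'x': 0.3058, 'y': -0.2131, 'z': 0.1414}
```

```bash
python3 -m crank '[{"x":0.306,"y":-0.213,"z":0,"twist":0.239},{"x":0.306,"y":-0.213,"z":0,"twist":0.239},{"x":0.306,"y":-0.213,"z":0,"twist":0.239},{"x":0.306,"y":-0.213,"z":0,"twist":0.239},{"x":0.306,"y":-0.213,"z":0,"twist":0.239},{"x":0.306,"y":-0.213,"z":0.06,"twist":0.239},{"x":0.306,"y":-0.213,"z":0.12,"twist":0.239},{"x":0.306,"y":-0.213,"z":0.134,"twist":0.239},{"x":0.306,"y":-0.213,"z":0.141,"twist":0.239},{"x":0.306,"y":-0.213,"z":0.141,"twist":0.239}]'; python3 -m crank '[{"x":0,"y":0,"z":0,"twist":0},{"x":0,"y":0,"z":0,"twist":0}]'
```

```text
t: 4.28
tool_pos: [0.4204, -0.0098, 0.0128]
tool_rot: [0.407, 3.114, 0.0]
wrist_force: [0.5, -0.0, -2.0]
grip_width: 0.0318
finger_force: 14.9
t: 4.53
tool_pos: [0.4202, -0.01, 0.0127]
tool_rot: [0.409, 3.114, 0.0]
wrist_force: [0.4, 0.0, -1.0]
grip_width: 0.0319
finger_force: 14.9
```

```bash
python3 -m crank '[{"x":0,"y":0,"z":0.003,"twist":0},{"x":0,"y":0,"z":0.003,"twist":0}]'; python3 -m crank '[{"x":0,"y":0,"z":0,"twist":0},{"x":0,"y":0,"z":0,"twist":0},{"x":0,"y":0,"z":0,"twist":0},{"x":0,"y":0,"z":-0.05,"twist":0},{"x":0,"y":0,"z":-0.15,"twist":0},{"x":0,"y":0,"z":-0.25,"twist":0},{"x":0,"y":0,"z":-0.28,"twist":0},{"x":0,"y":0,"z":-0.28,"twist":0}]' 0.3; python3 - <<'E'
from h import *
go((.619,-.176,.16),np.radians(18.3));
E
```

```text
t: 4.78
tool_pos: [0.4204, -0.0101, 0.0117]
tool_rot: [0.409, 3.114, -0.0]
wrist_force: [-4.8, 0.3, 10.5]
grip_width: 0.0322
finger_force: 15.0
t: 5.78
tool_pos: [0.4202, -0.01, 0.1508]
tool_rot: [0.409, 3.114, 0.0]
wrist_force: [0.3, 0.6, -1.1]
grip_width: 0.0608
finger_force: 0.0
{'x': -0.4699, 'y': -0.218, 'z': -0.0179, 'twist': 0.3151, 'j6': -1.3939}
```

```bash
python3 -m crank '[{"x":-0.47,"y":-0.218,"z":-0.018,"twist":0.315},{"x":-0.47,"y":-0.218,"z":-0.018,"twist":0.315},{"x":-0.47,"y":-0.218,"z":-0.018,"twist":0.315},{"x":-0.47,"y":-0.218,"z":-0.018,"twist":0.315},{"x":-0.47,"y":-0.218,"z":-0.018,"twist":0.315},{"x":-0.47,"y":-0.218,"z":-0.018,"twist":0.315},{"x":-0.47,"y":-0.218,"z":-0.018,"twist":0.315},{"x":-0.47,"y":-0.218,"z":-0.018,"twist":0.315}]' 1 30; python3 - <<'E'
from h import *
s=state();im=read_camera("wrist");cv2.imwrite("pics/w2.png",im[:,:,::-1])
im=read_camera("top");cv2.imwrite("pics/t2.png",im[:,:,::-1])
c=cam("wrist",s);m=np.array([.6228,-.1789]);a=np.radians(108.1);u=np.array([np.cos(a),np.sin(a)]);v=np.array([-u[1],u[0]])
print(s["t"],s["tool_pos"]);print(px(c,[[*(m+i*.06*u+j*.032*v),.048] for i,j in((1,1),(1,-1),(-1,-1),(-1,1))]))
E
```

```text
t: 6.78
tool_pos: [0.6184, -0.1758, 0.1585]
tool_rot: [-1.837, -2.547, 0.001]
wrist_force: [0.2, 0.0, 0.2]
grip_width: 0.0931
finger_force: 0.0
6.775 [ 0.61841367 -0.17575332  0.15852107]
[[277.81751001 123.59632795]
 [361.51423058 124.06174635]
 [355.59462419 265.62135507]
 [281.34080949 265.24466438]]
```

View pics/w2.png

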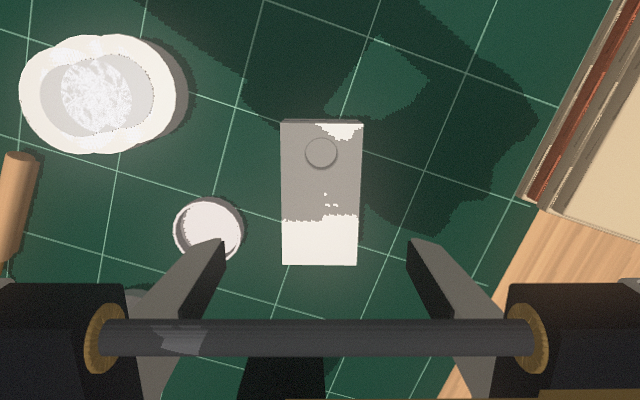

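Wrist view: mould corners are at (281,122), (364,123), (356,266) and (282,265), within 3 px of the prediction. The white lid at (208,228) is close to the left finger, so I'll use a narrower opening.

```bash
python3 - <<'E'
from h import *
s=state();R=Ro.from_rotvec(s["tool_rot"]).as_matrix();print(R[:,:2].T)
t=np.array([.6216,-.1751,.014])+.0012*R[:,1];go(t,np.radians(18.1))
c=cam("wrist",s);print(at(c,[(208,228)],.019),at(c,[(281,122),(364,123),(356,266),(282,265)],.048))
J=np.array([.6367,.2033]);a=np.radians(-15.1);X=np.array([np.cos(a),np.sin(a)]);Y=np.array([-X[1],X[0]])
print("place",J-.068*X-.108*Y)
E
```

```text
[[-3.15398108e-01  9.48959419e-01  2.35407520e-04]
 [ 9.48959367e-01  3.15398174e-01 -3.34609977e-04]]
{'x': -0.0007, 'y': 0.0087, 'z': 0.2905, 'twist': 0.0016, 'j6': -0.6374}
[[ 0.53778936 -0.24657856  0.019     ]] [[ 0.57593582 -0.13002468  0.048     ]
 [ 0.63648998 -0.11069208  0.048     ]
 [ 0.67276303 -0.22667803  0.048     ]
 [ 0.61176098 -0.24592865  0.048     ]]
place [0.54291337 0.11674326]
```

```bash
python3 -m crank '[{"x":-0.001,"y":0.009,"z":0.05,"twist":0},{"x":-0.001,"y":0.009,"z":0.15,"twist":0},{"x":-0.001,"y":0.009,"z":0.24,"twist":0},{"x":-0.001,"y":0.009,"z":0.288,"twist":0},{"x":-0.001,"y":0.009,"z":0.288,"twist":0}]' 0.72; python3 -m crank '[{"x":0,"y":0,"z":0,"twist":0},{"x":0,"y":0,"z":0,"twist":0},{"x":0,"y":0,"z":0,"twist":0},{"x":0,"y":0,"z":-0.02,"twist":0},{"x":0,"y":0,"z":-0.08,"twist":0},{"x":0,"y":0,"z":-0.16,"twist":0},{"x":0,"y":0,"z":-0.2,"twist":0},{"x":0,"y":0,"z":-0.2,"twist":0}]' 0 30; python3 - <<'E'
from h import *
J=np.array([.6367,.2033]);a=np.radians(-15.1);X=np.array([np.cos(a),np.sin(a)]);Y=np.array([-X[1],X[0]])
t=J-.068*X-.108*Y+.0041*(-X)   # gripped 4 mm towards the hole end, which will face -x
go((*t,.11),np.radians(74.9)); go((*t,.029))
E
```

```text
t: 7.5
tool_pos: [0.6221, -0.1746, 0.0138]
tool_rot: [-1.837, -2.545, 0.002]
wrist_force: [-0.6, 0.1, 0.7]
grip_width: 0.0799
finger_force: 0.0
t: 8.5
tool_pos: [0.6238, -0.1752, 0.1169]
tool_rot: [1.838, 2.545, 0.001]
wrist_force: [0.4, 0.5, -4.1]
grip_width: 0.0642
finger_force: 30.0
{'x': 0.6096, 'y': 0.0232, 'z': 0.0131, 'twist': -0.3143, 'j6': -0.633}
{'x': 0.6098, 'y': 0.0229, 'z': 0.1751}
```

```bash
python3 -m crank '[{"x":0.61,"y":0.023,"z":0.01,"twist":-0.314},{"x":0.61,"y":0.023,"z":0.01,"twist":-0.314},{"x":0.61,"y":0.023,"z":0.01,"twist":-0.314},{"x":0.61,"y":0.023,"z":0.01,"twist":-0.314},{"x":0.61,"y":0.023,"z":0.01,"twist":-0.314},{"x":0.61,"y":0.023,"z":0.01,"twist":-0.314},{"x":0.61,"y":0.023,"z":0.01,"twist":-0.314},{"x":0.61,"y":0.023,"z":0.01,"twist":-0.314}]'; python3 - <<'E'
from h import *
s=state();im=read_camera("wrist");cv2.imwrite("pics/w3.png",im[:,:,::-1])
J=np.array([.6367,.2033]);a=np.radians(-15.1);X=np.array([np.cos(a),np.sin(a)]);Y=np.array([-X[1],X[0]])
t=J-.072*X-.108*Y
go((*t,.027),np.radians(74.9))
R=Ro.from_rotvec(s["tool_rot"]).as_matrix();print(R[:2,:2].T)
E
```

```text
t: 9.5
tool_pos: [0.5381, 0.1176, 0.1097]
tool_rot: [-0.417, -3.112, 0.001]
wrist_force: [0.1, -0.9, -3.6]
grip_width: 0.0639
finger_force: 30.0
{'x': -0.0016, 'y': 0.0012, 'z': 0.1659, 'twist': -0.001, 'j6': -1.1356}
[[-0.96467036  0.26345725]
 [ 0.26345674  0.96467104]]
```

View pics/w3.png

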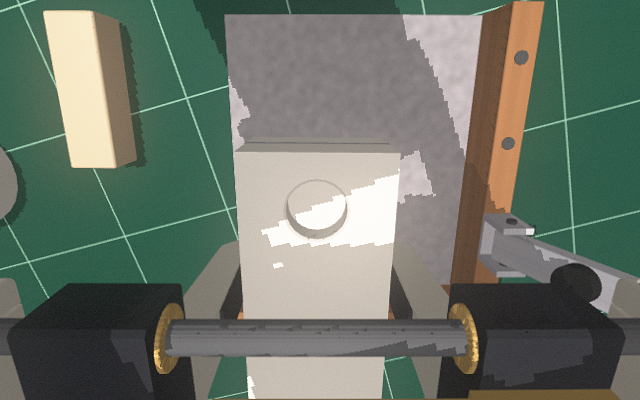

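The mould is held over the board with its hole toward jig -x. The prop lies flat on the mat at (90,90), and the clamp arm is at (560,260), clear of the gripper.

```bash
python3 -m crank '[{"x":-0.001,"y":0.001,"z":0.06,"twist":0},{"x":-0.001,"y":0.001,"z":0.12,"twist":0},{"x":-0.001,"y":0.001,"z":0.15,"twist":0},{"x":-0.001,"y":0.001,"z":0.165,"twist":0},{"x":-0.001,"y":0.001,"z":0.167,"twist":0},{"x":-0.001,"y":0.001,"z":0.167,"twist":0}]'; python3 -m crank '[{"x":-0.008,"y":0,"z":0.001,"twist":0},{"x":-0.012,"y":0,"z":0.001,"twist":0},{"x":-0.014,"y":0,"z":0.001,"twist":0},{"x":-0.014,"y":0,"z":0.001,"twist":0}]'
```

```text
t: 10.3
tool_pos: [0.5396, 0.118, 0.0286]
tool_rot: [0.415, 3.113, -0.0]
wrist_force: [-3.9, -4.9, 7.2]
grip_width: 0.0637
finger_force: 30.0
t: 10.8
tool_pos: [0.5463, 0.1169, 0.0286]
tool_rot: [0.415, 3.113, 0.002]
wrist_force: [-8.4, 2.2, 12.8]
grip_width: 0.0638
finger_force: 30.0
```

```bash
python3 -m crank '[{"x":-0.003,"y":0,"z":-0.001,"twist":0},{"x":-0.006,"y":0,"z":-0.001,"twist":0},{"x":-0.006,"y":0,"z":-0.001,"twist":0}]'; python3 -m crank '[{"x":-0.003,"y":0,"z":0,"twist":0},{"x":-0.006,"y":0,"z":0,"twist":0},{"x":-0.006,"y":0,"z":0,"twist":0}]'
```

```text
t: 11.18
tool_pos: [0.549, 0.1161, 0.0287]
tool_rot: [0.415, 3.113, 0.001]
wrist_force: [-5.8, 1.8, 9.2]
grip_width: 0.0636
finger_force: 30.0
t: 11.55
tool_pos: [0.55, 0.1156, 0.0284]
tool_rot: [-0.414, -3.11, -0.001]
wrist_force: [-26.0, 2.9, 18.8]
grip_width: 0.0641
finger_force: 30.0
```

```bash
python3 -m crank '[{"x":0,"y":0,"z":-0.003,"twist":0},{"x":0,"y":0,"z":-0.003,"twist":0},{"x":0,"y":0,"z":-0.04,"twist":0},{"x":0,"y":0,"z":-0.13,"twist":0},{"x":0,"y":0,"z":-0.13,"twist":0}]' 0.72; python3 -m crank '[{"x":0,"y":-0.106,"z":0,"twist":0.5},{"x":0,"y":-0.106,"z":0,"twist":0.5},{"x":0,"y":-0.106,"z":0,"twist":0.5},{"x":0,"y":-0.106,"z":0,"twist":0.5},{"x":0,"y":-0.106,"z":0,"twist":0.5},{"x":0,"y":-0.106,"z":0,"twist":0.5},{"x":0,"y":-0.106,"z":0,"twist":0.5},{"x":0,"y":-0.106,"z":0,"twist":0.5},{"x":0,"y":-0.106,"z":0,"twist":0.5},{"x":0,"y":-0.106,"z":0,"twist":0.5}]' 0.3; cat >> h.py <<'E'
J=np.array([.6367,.2033]);_a=np.radians(-15.1);X=np.array([np.cos(_a),np.sin(_a)]);Y=np.array([-X[1],X[0]])
def jig(p=None):
    d=(state()["tool_pos"] if p is None else np.array(p))[:2]-J;return (np.array([d@X,d@Y])*1e3).round(1)
def P(x,y,z):return (*(J+x*X+y*Y),z)
E
python3 - <<'E'
from h import *
im=read_camera("top");cv2.imwrite("pics/t3.png",im[:,:,::-1]);s=state();print(s["t"],jig(),s["joints"][5])
R=Ro.from_rotvec(s["tool_rot"]).as_matrix();print(R[:2,:2].T);go(P(-.06,-.158,.024),np.radians(-15.1));go(P(-.06,-.0715,.024))
crop(im,230,132,335,242,5,"pics/t3c.png")
E
```

```text
t: 12.18
tool_pos: [0.5534, 0.1153, 0.0971]
tool_rot: [0.414, 3.108, 0.003]
wrist_force: [0.1, 0.4, -0.3]
grip_width: 0.08
finger_force: 0.0
t: 13.42
tool_pos: [0.5376, 0.0638, 0.0925]
tool_rot: [2.494, 1.909, 0.0]
wrist_force: [-0.8, 0.8, 0.2]
grip_width: 0.06
finger_force: 0.0
13.475 [ -59.3 -160.5] 0.33393919539242356
[[ 0.25982139  0.96565669]
 [ 0.96565665 -0.2598214 ]]
{'x': 0.0049, 'y': -0.0014, 'z': 0.1368, 'twist': 0.0002, 'j6': 0.3339}
{'x': 0.1779, 'y': -0.0012, 'z': 0.1368}
```

```bash
python3 -m crank '[{"x":0,"y":0,"z":0.07,"twist":0},{"x":0,"y":0,"z":0.135,"twist":0},{"x":0.005,"y":0,"z":0.135,"twist":0},{"x":0.02,"y":0,"z":0.135,"twist":0},{"x":0.04,"y":0,"z":0.135,"twist":0},{"x":0.06,"y":0,"z":0.135,"twist":0},{"x":0.08,"y":0,"z":0.135,"twist":0},{"x":0.1,"y":0,"z":0.135,"twist":0},{"x":0.12,"y":0,"z":0.135,"twist":0},{"x":0.135,"y":0,"z":0.135,"twist":0}]'; python3 -m crank '[{"x":0.012,"y":0,"z":0,"twist":0},{"x":0.024,"y":0,"z":0,"twist":0},{"x":0.034,"y":0,"z":0,"twist":0},{"x":0.034,"y":0,"z":0,"twist":0}]';python3 -c 'from h import *;print(jig())'
```

```text
t: 14.72
tool_pos: [0.5553, 0.1297, 0.0246]
tool_rot: [-2.495, -1.909, 0.0]
wrist_force: [-0.6, -3.5, 3.2]
grip_width: 0.0607
finger_force: 2.0
t: 15.22
tool_pos: [0.5596, 0.1459, 0.0245]
tool_rot: [-2.494, -1.909, -0.0]
wrist_force: [0.1, -0.6, -0.0]
grip_width: 0.0604
finger_force: 0.0
[-59.5 -75.5]
```

```bash
python3 -m crank '[{"x":0.003,"y":0,"z":0,"twist":0},{"x":0.006,"y":0,"z":0,"twist":0},{"x":0.008,"y":0,"z":0,"twist":0},{"x":0.008,"y":0,"z":0,"twist":0}]'; python3 -m crank '[{"x":0.002,"y":0,"z":0,"twist":0},{"x":0.004,"y":0,"z":0,"twist":0},{"x":0.004,"y":0,"z":0,"twist":0}]';python3 -c 'from h import *;print(jig())'
```

```text
t: 15.72
tool_pos: [0.5607, 0.1494, 0.0246]
tool_rot: [-2.495, -1.909, -0.0]
wrist_force: [0.6, -0.8, -1.0]
grip_width: 0.0602
finger_force: 0.3
t: 16.1
tool_pos: [0.5606, 0.1497, 0.0247]
tool_rot: [2.495, 1.907, -0.005]
wrist_force: [-9.2, -15.4, 6.0]
grip_width: 0.0604
finger_force: 8.6
[-59.5 -71.5]
```

```bash
python3 -m crank '[{"x":0.003,"y":0,"z":0,"twist":0},{"x":0.003,"y":0,"z":0,"twist":0},{"x":-0.005,"y":0,"z":0,"twist":0},{"x":-0.03,"y":0,"z":0,"twist":0},{"x":-0.04,"y":0,"z":-0.05,"twist":0},{"x":-0.04,"y":0,"z":-0.13,"twist":0},{"x":-0.04,"y":0,"z":-0.13,"twist":0}]' ; python3 - <<'E'
from h import *
s=state();print(s["t"],jig(),s["tool_pos"]);im=read_camera("wrist");cv2.imwrite("pics/w4.png",im[:,:,::-1])
go(P(-.145,-.034,.09),np.radians(74.9))
E
```

```text
t: 16.98
tool_pos: [0.5574, 0.1318, 0.093]
tool_rot: [2.493, 1.908, 0.007]
wrist_force: [-0.0, -0.2, 0.3]
grip_width: 0.0605
finger_force: 0.0
16.975 [-58.  -89.7] [0.55737856 0.13184111 0.09299061]
{'x': 0.1117, 'y': -0.1726, 'z': 0.0016, 'twist': 0.4997, 'j6': 0.4524}
```

View pics/w4.png

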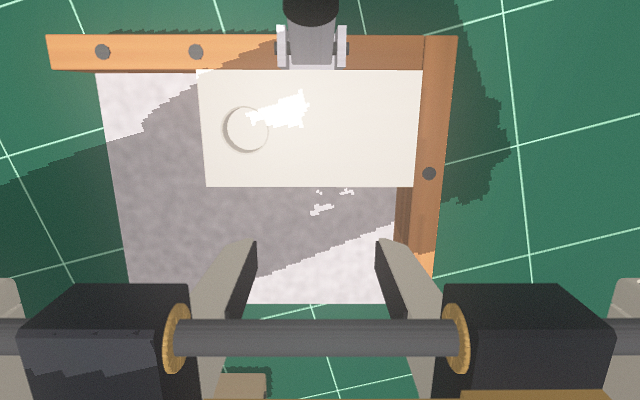

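The mould sits in the corner with its long side against the clamp fence. Its top edges run along (197,70)-(423,70) and (423,70)-(413,187). Next is the end push in x.

```bash
python3 -m crank '[{"x":0.112,"y":-0.173,"z":0,"twist":-0.5},{"x":0.112,"y":-0.173,"z":0,"twist":-0.5},{"x":0.112,"y":-0.173,"z":0,"twist":-0.5},{"x":0.112,"y":-0.173,"z":0,"twist":-0.5},{"x":0.112,"y":-0.173,"z":0,"twist":-0.5},{"x":0.112,"y":-0.173,"z":0,"twist":-0.5},{"x":0.112,"y":-0.173,"z":0,"twist":-0.5},{"x":0.112,"y":-0.173,"z":0,"twist":-0.5},{"x":0.112,"y":-0.173,"z":0,"twist":-0.5},{"x":0.112,"y":-0.173,"z":0,"twist":-0.5}]' -1 10; python3 - <<'E'
from h import *
s=state();print(jig());go(P(-.128,-.034,.025),np.radians(74.9))
E
```

```text
t: 18.27
tool_pos: [0.4867, 0.2083, 0.0885]
tool_rot: [-0.415, -3.113, 0.001]
wrist_force: [-0.4, -0.0, -0.0]
grip_width: 0.0006
finger_force: 0.0
[-146.1  -34.2]
{'x': -0.0364, 'y': 0.0006, 'z': 0.127, 'twist': -0.0005, 'j6': -0.9496}
```

```bash
python3 -m crank '[{"x":0,"y":0,"z":0.07,"twist":0},{"x":0,"y":0,"z":0.127,"twist":0},{"x":0,"y":0,"z":0.127,"twist":0},{"x":-0.02,"y":0,"z":0.127,"twist":0},{"x":-0.03,"y":0,"z":0.127,"twist":0},{"x":-0.03,"y":0,"z":0.127,"twist":0}]'; python3 -m crank '[{"x":-0.003,"y":0,"z":0,"twist":0},{"x":-0.006,"y":0,"z":0,"twist":0},{"x":-0.006,"y":0,"z":0,"twist":0}]';python3 -m crank '[{"x":-0.002,"y":0,"z":0,"twist":0},{"x":-0.004,"y":0,"z":0,"twist":0},{"x":-0.004,"y":0,"z":0,"twist":0}]';python3 -c 'from h import *;print(jig())'
```

```text
t: 19.02
tool_pos: [0.5024, 0.2047, 0.0269]
tool_rot: [0.415, 3.113, 0.001]
wrist_force: [-0.5, 0.8, -0.7]
grip_width: 0.0008
finger_force: 0.0
t: 19.4
tool_pos: [0.503, 0.2043, 0.0265]
tool_rot: [-0.414, -3.111, -0.0]
wrist_force: [-18.9, 2.4, 12.7]
grip_width: 0.0008
finger_force: 9.4
t: 19.77
tool_pos: [0.503, 0.2043, 0.0265]
tool_rot: [-0.413, -3.106, 0.0]
wrist_force: [-39.8, 6.2, 25.9]
grip_width: 0.0007
finger_force: 19.9
[-129.3  -33.8]
```

```bash
python3 -m crank '[{"x":0.01,"y":0,"z":0,"twist":0},{"x":0.04,"y":0,"z":-0.02,"twist":0},{"x":0.04,"y":0,"z":-0.1,"twist":0},{"x":0.04,"y":0,"z":-0.2,"twist":0},{"x":0.04,"y":0,"z":-0.28,"twist":0},{"x":0.04,"y":0,"z":-0.28,"twist":0}]'; python3 - <<'E'
from h import *
c=cam("top")
for th in (1.75,1.85,1.95,2.05,2.1):
    f=lambda r,n:P(-.06,.009-r*np.cos(th)-n*np.sin(th),.073+r*np.sin(th)-n*np.cos(th))
    q=(px(c,[f(.075,0),f(.045,.013)])-[230,132]+.5)*5-.5
    print(th,q.round(),"tip y,z",.009-.075*np.cos(th),.073+.075*np.sin(th))
im=read_camera("top");crop(im,220,125,340,235,5,"pics/t5.png");cv2.imwrite("pics/t5f.png",im[:,:,::-1]);print(jig(),state()["tool_pos"],state()["joints"])
R=Ro.from_rotvec(state()["tool_rot"]).as_matrix();print(R[:2,:2].T)
E
```

```text
t: 20.52
tool_pos: [0.4878, 0.2092, 0.1703]
tool_rot: [0.414, 3.109, 0.004]
wrist_force: [-0.2, -0.0, 0.3]
grip_width: 0.0004
finger_force: 0.0
1.75 [[ 79. 129.]
 [122. 151.]] tip y,z 0.022368454173711905 0.14679894601554527
1.85 [[ 66. 126.]
 [113. 149.]] tip y,z 0.029669268511838466 0.14509564022314747
1.95 [[ 54. 123.]
 [104. 146.]] tip y,z 0.036763562351346514 0.14267197862529019
2.05 [[ 42. 121.]
 [ 96. 144.]] tip y,z 0.04358045185325345 0.13955217764750316
2.1 [[ 36. 120.]
 [ 92. 143.]] tip y,z 0.04686345784498932 0.13774070249866552
[-145.8  -33.6] [0.48716204 0.2088883  0.16788777] [ 3.56975433e-01 -1.87402725e-01  1.81910858e+00 -5.06551869e-05
  1.50692462e+00 -9.49353083e-01]
[[-0.96522917  0.26139377]
 [ 0.26139022  0.96523174]]
```

View pics/t5.png

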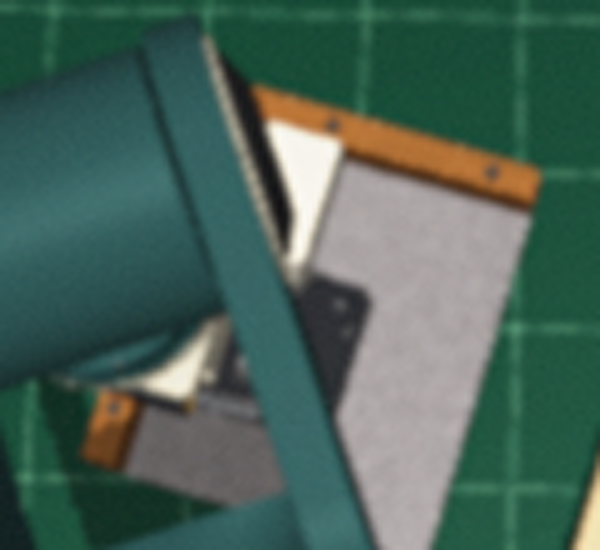

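The top view is partly blocked by the arm, but the mould is still in the corner. The earlier top picture gives an arm angle of about 2.08 rad, with the tip at jig y +45 mm, z 138 mm.

```bash
python3 - <<'E'
from h import *
go(P(-.06,.08,.2))
E
```

```text
{'x': -0.1716, 'y': 0.2274, 'z': -0.0634}
```

```bash
python3 -m crank '[{"x":0,"y":0,"z":-0.063,"twist":0.05},{"x":-0.172,"y":0.228,"z":-0.063,"twist":0.5},{"x":-0.172,"y":0.228,"z":-0.063,"twist":0.5},{"x":-0.172,"y":0.228,"z":-0.063,"twist":0.5},{"x":-0.172,"y":0.228,"z":-0.063,"twist":0.5},{"x":-0.172,"y":0.228,"z":-0.063,"twist":0.5},{"x":-0.172,"y":0.228,"z":-0.063,"twist":0.5},{"x":-0.172,"y":0.228,"z":-0.063,"twist":0.5},{"x":-0.172,"y":0.228,"z":-0.063,"twist":0.5},{"x":-0.172,"y":0.228,"z":-0.063,"twist":0.5}]'; python3 - <<'E'
from h import *
s=state();print(jig(),s["joints"][5]);R=Ro.from_rotvec(s["tool_rot"]).as_matrix();print(R[:2,:2].T)
im=read_camera("wrist");cv2.imwrite("pics/w6.png",im[:,:,::-1])
go(P(-.06,.075,.118),np.radians(-15.1))
E
```

```text
t: 21.82
tool_pos: [0.5994, 0.2961, 0.1965]
tool_rot: [-2.494, -1.91, 0.003]
wrist_force: [0.1, 1.0, 0.5]
grip_width: 0.0
finger_force: 0.0
[-60.2  79.8] 0.6845399274421459
[[ 0.26082189  0.96538634]
 [ 0.9653858  -0.26082312]]
{'x': -0.0097, 'y': 0.0004, 'z': 0.1574, 'twist': 0.0005, 'j6': 0.6828}
```

View pics/w6.png

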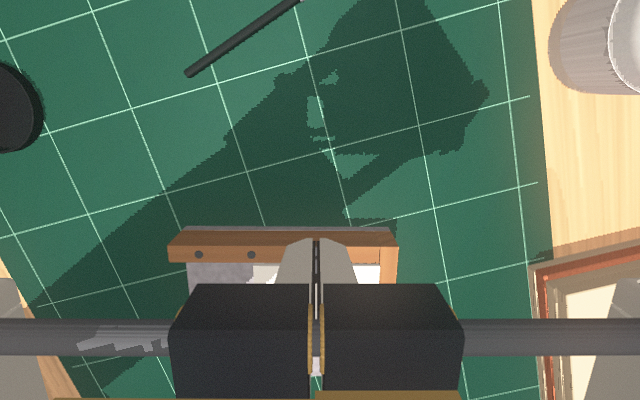

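The closed fingers are now behind the clamp bracket, centred on it at column 316, with the +y fence at row 245. Now I descend and push the arm over.

```bash
python3 -m crank '[{"x":0,"y":0,"z":0.08,"twist":0},{"x":0,"y":0,"z":0.157,"twist":0},{"x":0,"y":0,"z":0.157,"twist":0},{"x":-0.03,"y":0,"z":0.157,"twist":0},{"x":-0.05,"y":0,"z":0.157,"twist":0},{"x":-0.07,"y":0,"z":0.157,"twist":0},{"x":-0.09,"y":0,"z":0.157,"twist":0},{"x":-0.11,"y":0,"z":0.157,"twist":0}]'; python3 -c 'from h import *;print(jig())'
```

```text
t: 22.88
tool_pos: [0.5854, 0.2424, 0.1194]
tool_rot: [2.495, 1.909, 0.0]
wrist_force: [1.2, 3.1, 2.5]
grip_width: 0.0008
finger_force: 1.5
[-59.7  24.4]
```

```bash
python3 -m crank '[{"x":-0.03,"y":0,"z":0,"twist":0},{"x":-0.054,"y":0,"z":0,"twist":0},{"x":-0.078,"y":0,"z":0.002,"twist":0},{"x":-0.09,"y":0,"z":0.011,"twist":0},{"x":-0.102,"y":0,"z":0.022,"twist":0},{"x":-0.111,"y":0,"z":0.036,"twist":0},{"x":-0.119,"y":0,"z":0.05,"twist":0},{"x":-0.124,"y":0,"z":0.062,"twist":0},{"x":-0.124,"y":0,"z":0.062,"twist":0}]'; python3 -c 'from h import *;print(jig())'
```

```text
t: 24.0
tool_pos: [0.5691, 0.183, 0.0875]
tool_rot: [-2.495, -1.909, 0.002]
wrist_force: [0.4, -0.2, -0.1]
grip_width: 0.0004
finger_force: 0.0
[-60.  -37.2]
```

```bash
python3 -m crank '[{"x":-0.002,"y":0,"z":0.008,"twist":0},{"x":-0.003,"y":0,"z":0.016,"twist":0},{"x":-0.003,"y":0,"z":0.016,"twist":0}]';python3 -m crank '[{"x":0,"y":0,"z":0.004,"twist":0},{"x":0,"y":0,"z":0.004,"twist":0}]'; python3 -c 'from h import *;print(jig(),state()["tool_pos"])'
```

```text
t: 24.38
tool_pos: [0.5689, 0.1817, 0.0798]
tool_rot: [-2.495, -1.909, 0.001]
wrist_force: [0.5, -0.3, -1.2]
grip_width: 0.0003
finger_force: 0.0
t: 24.62
tool_pos: [0.5691, 0.1818, 0.0783]
tool_rot: [2.495, 1.909, 0.0]
wrist_force: [-1.2, -0.4, 2.1]
grip_width: 0.0001
finger_force: 1.0
[-59.7 -38.4] [0.56907957 0.18179512 0.0782928 ]
```

```bash
python3 -m crank '[{"x":0,"y":0,"z":0.002,"twist":0},{"x":0,"y":0,"z":0.003,"twist":0},{"x":0,"y":0,"z":0.003,"twist":0}]';python3 -m crank '[{"x":0,"y":0,"z":0.002,"twist":0},{"x":0,"y":0,"z":0.003,"twist":0},{"x":0,"y":0,"z":0.003,"twist":0}]'; python3 -c 'from h import *;print(jig(),state()["tool_pos"])'
```

```text
t: 25.0
tool_pos: [0.5691, 0.1819, 0.0782]
tool_rot: [2.495, 1.909, 0.001]
wrist_force: [-7.3, -2.1, 16.7]
grip_width: 0.0005
finger_force: 8.0
t: 25.38
tool_pos: [0.5692, 0.1819, 0.0781]
tool_rot: [2.495, 1.909, 0.002]
wrist_force: [-14.7, -4.9, 29.7]
grip_width: 0.0002
finger_force: 15.0
[-59.6 -38.3] [0.56920627 0.18186779 0.07809876]
```

```bash
python3 -m crank '[{"x":0,"y":0,"z":-0.01,"twist":0},{"x":0,"y":0,"z":-0.08,"twist":0},{"x":-0.05,"y":0,"z":-0.2,"twist":0},{"x":-0.12,"y":0,"z":-0.25,"twist":0},{"x":-0.12,"y":0,"z":-0.25,"twist":0},{"x":-0.12,"y":0,"z":-0.25,"twist":0},{"x":-0.12,"y":0,"z":-0.25,"twist":0}]'; python3 - <<'E'
from h import *
im=read_camera("wrist");cv2.imwrite("pics/w7.png",im[:,:,::-1])
sc=read_camera("scene");crop(sc,200,150,500,300,2,"pics/s7.png")
a=cv2.resize(im[0:300,:,::-1],(640,300));b=cv2.resize(sc[160:300,200:500,::-1],(640,299))
cv2.imwrite("pics/c7.png",np.vstack([a,b]))
E
```

```text
t: 26.25
tool_pos: [0.5531, 0.1244, 0.1987]
tool_rot: [-2.494, -1.909, 0.003]
wrist_force: [-0.6, -0.2, 0.0]
grip_width: 0.0004
finger_force: 0.0
```

View pics/c7.png

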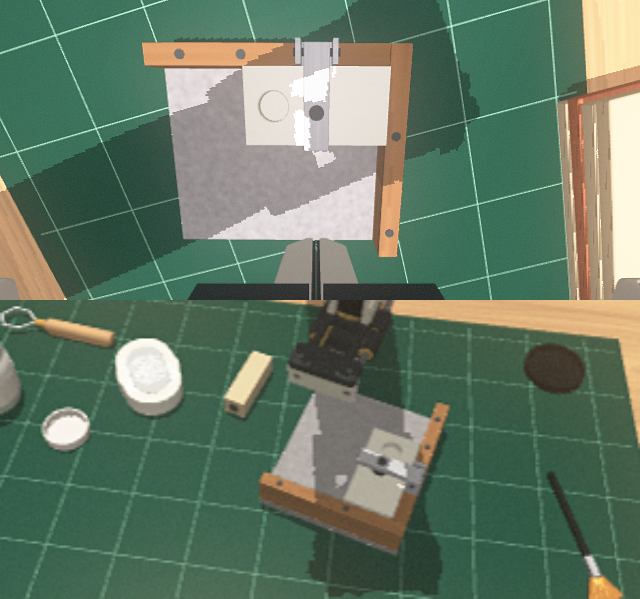

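The mould is flush in the corner with its hole up at (273,106). The clamp arm is level across it, the prop lies flat on the mat clear of the jig, and everything else looks undisturbed.

```bash
python3 -c 'from cell import *;print(job_done())'
```

```text
the job is handed in; nothing more can be done
None
```

The job is handed in at about 26 s of robot time: the prop lies flat on the mat clear of the jig, the mould is pushed flush into the corner with its pour hole up and long side on the clamp fence, and the clamp arm is down with its pad on the mould.

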